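# Load a spice jar through the sprung gate of a jar rack

## Task

Load the spice jar with the orange-brown label into the jar rack: carry it in low and upright through the rack's mouth so that it pushes the sprung orange gate open (do not lift it over the gate), and slide it on down the middle of the lane until it bears on the black sprung backstop with a light, steady push of about 6 N for a second, never pushing or knocking hard. Then let go and leave the jar standing there with the gate swung shut behind it, and do not disturb the blue-labelled jar or the salt shaker.

Things in the scene. Friction and masses are not known exactly. Their poses are not given: they have to be found in the camera images.
- jar_center (a point): Centre (half-way up) of the spice jar to load: clear jar, orange-brown label, green cap; upright cylinder 45 mm in diameter, 106 mm tall, about 0.11 kg (mass varies), standing on the worktop at the start. z axis up along the jar.
- rack: Jar rack fixed to the worktop: grey base 250 x 90 mm, 6 mm thick (the lane floor), with one straight open-topped lane 60 mm wide between walls 36 mm high (over the worktop). Origin: centre of the underside. x axis: along the lane from mouth inward; y across; z up. Flared mouth at x = -125 mm; gate, between 48 mm high dark posts, at x = -85 mm. Jar centre must pass x = -11 mm for the gate to shut.
- lane_end (a point): Point on the lane's middle line, rack x = +43 mm, 53 mm up. Backstop: sprung rubber pad 38 mm wide, 24 to 84 mm up, on a black carriage left somewhere along the lane, its place not measured: the pad's free face is within 20 mm either way of this point along the lane (the jar's centre then at rack x = 0 to +41 mm). The pad yields 1 mm per 1.2 N, up to 14 mm; the carriage stays put.
- gate (a joint): The gate: an orange upright flap, 56 mm from hinge line to free edge, from 8 to 44 mm up, on a sprung upright hinge at the lane's +y wall (rack x = -85 mm, y = +30 mm). Value in rad: 0 shut across the lane, grows as it swings inward (toward rack +x), at most 1.6 (flat along the wall). It cannot swing outward. The spring closes it; opening it takes 1 to 3 N.
- blue_jar_center (a point): Bystander: centre of a like spice jar with a blue-and-white label and green cap, 45 mm in diameter, 106 mm tall, loose.
- shaker_center (a point): Bystander: centre of the grey-and-clear salt shaker, 44 mm in diameter, 90 mm tall, loose.

How it is judged:
By the outcome, as a careful person would: the job done as asked, in the order asked, and still so for the second after the job is handed in, with the robot touching nothing.
It also fails if it takes over 53 s, if anything falls off the work surface, if the arm or the gripper's body presses on something with over 40 N, if the wrist force passes 120 N, or if a joint passes its speed limit or range.

## Robot

A 6-joint arm with a two-finger parallel gripper is mounted at the origin on a cart in front of the work surface, level with it; the furniture and walls round the work are solid. World frame = base frame: x ahead of the robot, y to its left, z up, the work surface at z = 0. Lengths are in m, angles in rad, forces in N, time in s.
With the tool pointing down it reaches from about 0.35 to 0.775 m from the base axis. Payload 7.3 kg.
Tool frame: the origin (TCP) lies at the very end of the fingers, on their centre line; the grasp point (between the pads) lies 19 mm behind it; z points along the fingers, y is the line along which they close (so a half turn about z gives the same grasp; the last joint's range is limited). The gripper opens to 92 mm and grips with 3 to 60 N. Pads are 19 mm wide; open, the fingers measure 130 mm over their backs; the gripper's body (75 mm by 190 mm) begins 47 mm behind the grasp point.
Start: joints at [0.981, 0.342, 1.524, -0, 1.275, -0.146], TCP at [0.225, 0.474, 0.227] pointing down, gripper open.
Joint ranges: [-2.53, 2.53], [-0.77, 2.02], [0.04, 2.7], [-1, 4.14], [0.28, 2.66], [-3.11, 3.11]. Speed limits (rad/s): [2.57, 2.57, 3.14, 3.14, 3.14, 3.14].

## Interface

Orientations are given as [roll, pitch, yaw] about the fixed x, y, z axes, in that order (R = Rz(yaw) Ry(pitch) Rx(roll)).
In Python, from cell import robot gives the robot as it stands.
- The arm moves only by the tool apply_moves, never from a script. Its argument "rows" is a list of rows, each an object with "xyz": the shift along the tool's x, y, z in mm, a list of three; "turn": the turn about the tool's z in rad. A call has 1 to 10 rows; each row shifts and turns the commanded pose from where the row before left it, along the tool's axes as they then stand; what a row does not reach is not made up. A row lasts 1/8 s, in which the tool goes at most 62.5 mm and 10.7 degrees, less where a joint would pass 70% of its speed; a pose out of reach is approached as far as the arm can. A call with a gripper value outside its range is refused whole. "gripper" is the opening, from 0 (shut) to 1 (fully open), set as the call begins (left out, the last holds). The fingers move at their own pace and stop on an object; "newtons" is the grip in N (left out, the last holds). Time passes only in rows, so rows that do not move let the fingers close. It gives the time, the measured TCP pose, the force and the opening at its end, in the units of the state.
- robot.observe(): the state, without advancing time (a new reading comes with each control period).
- robot.read_camera(name): name is "scene" or "top" or "wrist"; returns a dict with "frame" (480x640x3 uint8, blue, green, red), "mtx" (3x3 intrinsics, pixels), "distortion" ([k1, k2, p1, p2, k3] as OpenCV has them; the pictures are not rectified), "R" (3x3) and "t" (3): a world point X has camera coordinates R X + t; the wrist camera has in their place "T_tool_cam" (4x4, takes a point from camera to tool coordinates, whose origin is the TCP and whose axes are the flange's). Camera axes: x right, y down, z forward; pixel columns grow to the right and rows downward; lengths in m; the calibration is good to about 2 mm. A picture is of the moment at which its call begins: read the wrist's pose just before it. There is no depth.
- robot.hand_in(): hands the job in, once; it reports no verdict.
The state is a dict: "time": time; "qpos": joint angles; "qvel": joint speeds; "joint_efforts": joint torques, N m; "tool_pos": TCP position; "tool_rot": TCP orientation; "contact_force": force on the tool from outside, world axes, zero at the start; "torque": the same for the moment, N m; "opening": finger opening in m.
Only numpy, scipy, OpenCV 4.12 (cv2) and the standard library are available. Lean on these libraries where they do the work, as an engineer would, in place of code of your own. Each camera call takes 0.05 s, during which the arm holds its last target. There are 200 camera calls.

## Working session

There is one attempt and no reset: what is moved stays moved. The work goes in short steps, Python scripts to look and compute and a tool call to move; the robot and the scene stay as the last step left them, time stands still between calls to the robot, and variables do not carry over. Pictures are saved under pics/ and viewed, on a budget of 10 in all, crops included, one or two more only if the job needs it, and the job is handed in when it is done.

Besides the shell and the picture viewer there is one more tool, called after "Call:" by a JSON object that holds its "name" and its "arguments", one argument or row to a line. apply_moves: Moves the arm, as the interface text tells. Its arguments: {"type":"object","properties":{"rows":{"type":"array"},"gripper":{"type":"number"},"newtons":{"type":"number"}},"required":["rows"]}

```bash
mkdir -p pics; ls; python3 - <<'E'
from cell import robot
import cv2,numpy as np
print(robot.observe())
for n in ["scene","top"]:
    c=robot.read_camera(n); cv2.imwrite(f"pics/{n}0.png",c["frame"])
    np.savez(f"{n}.npz",**{k:np.array(v) for k,v in c.items()})
    print(n,c["mtx"],c["distortion"],c["R"],c["t"], -np.array(c["R"]).T@c["t"])
E
```

```text
pics
{'time': 0.0, 'qpos': array([ 9.80991999e-01,  3.42735078e-01,  1.52499583e+00,  1.57067543e-06,
        1.27540227e+00, -1.46005924e-01]), 'qvel': array([ 0.00053762,  0.00160495, -0.000197  ,  0.00072168,  0.00010636,
        0.00069863]), 'joint_efforts': array([-4.01893567e-04, -4.31257474e+01, -2.44214487e+01,  7.16383453e-02,
        5.61140198e-02, -9.95096025e-05]), 'tool_pos': array([0.22517897, 0.47381536, 0.22604595]), 'tool_rot': array([-3.14006874e+00, -2.25613071e-04,  2.69779362e+00]), 'contact_force': array([ 0.2322243 ,  0.13638209, -0.08865949]), 'torque': array([ 0.03869873,  0.02957385, -0.01405115]), 'opening': 0.09150718742853337}
scene [[610.13523267   0.         318.03346498]
 [  0.         610.13523267 251.0137671 ]
 [  0.           0.           1.        ]] [-0.12634726  0.          0.          0.          0.        ] [[ 0.49026349 -0.87131368  0.02131142]
 [-0.59828829 -0.35421935 -0.71873485]
 [ 0.63379243  0.33961908 -0.69495758]] [-0.33533223  0.31680804  0.88547357] [-0.20726275 -0.48068375  0.85021395]
top [[487.85096833   0.         327.96315071]
 [  0.         487.85096833 241.99076965]
 [  0.           0.           1.        ]] [-0.04385536  0.          0.          0.          0.        ] [[ 0.01152677 -0.99948583 -0.02992008]
 [-0.99690461 -0.00915948 -0.07808519]
 [ 0.07777099  0.03072754 -0.99649761]] [-0.06943981  0.49791935  1.00916627] [ 0.41869465 -0.09585261  1.04243426]
```

View pics/scene0.png

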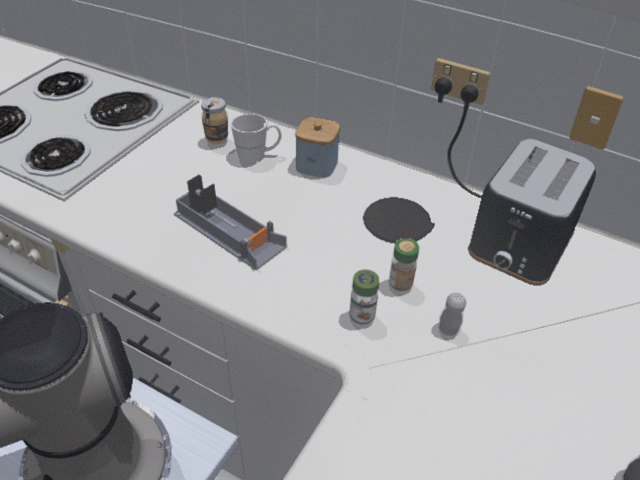

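View pics/top0.png

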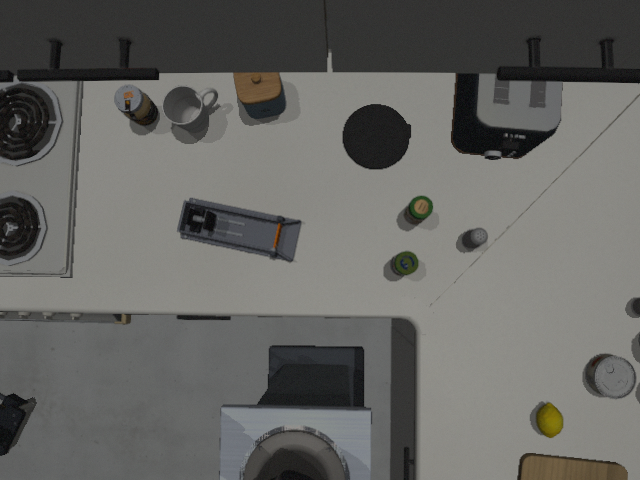

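The scene view shows the orange-brown jar at about (404,265), the blue jar at (364,297), the shaker at (451,315) and the rack at (230,225) with its mouth to the right. In the top view the caps are at (419,208) and (404,263), the shaker is at (476,238), and the rack runs from (183,220) to (297,240). I'll zoom in on these.

```bash
python3 - <<'E'
import cv2,numpy as np
t=np.load("top.npz")["frame"]; s=np.load("scene.npz")["frame"]
a=cv2.resize(t[190:270,175:308],None,fx=6,fy=6,interpolation=cv2.INTER_CUBIC)
a=cv2.convertScaleAbs(a,alpha=1.6)
for i in range(0,133,20): cv2.putText(a,str(175+i),(i*6,10),0,.4,(0,0,255))
for i in range(0,80,20): cv2.putText(a,str(190+i),(0,i*6+10),0,.4,(0,0,255))
cv2.imwrite("pics/a.png",a)
b=cv2.resize(t[185:285,385:495],None,fx=4,fy=4,interpolation=cv2.INTER_CUBIC)
c=cv2.resize(s[230:345,340:430],None,fx=4,fy=4,interpolation=cv2.INTER_CUBIC)
o=np.zeros((460,800,3),np.uint8);o[:400,:440]=b;o[:460,440:800]=c
cv2.imwrite("pics/b.png",cv2.convertScaleAbs(o,alpha=1.3))
E
```

```text
(no output)
```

View pics/a.png

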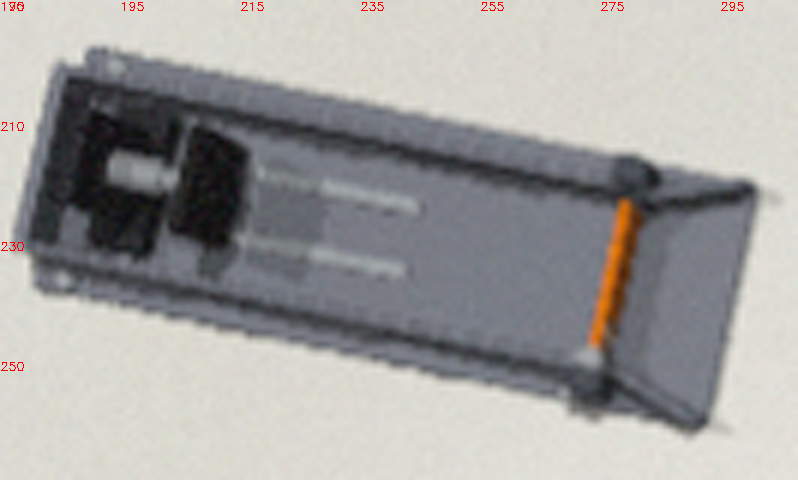

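View pics/b.png

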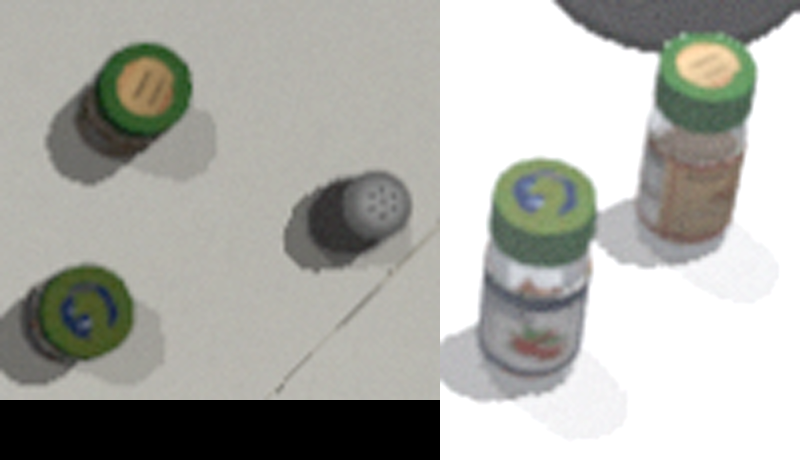

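```bash
cat > h.py <<'E'
import cv2,numpy as np
from scipy.optimize import least_squares
C={n:np.load(n+".npz") for n in("top","scene")}
def proj(n,P):
    c=C[n]; return cv2.projectPoints(np.asarray(P,float).reshape(-1,3),cv2.Rodrigues(c["R"])[0],c["t"],c["mtx"],c["distortion"])[0][:,0]
def ray(n,uv,z):
    c=C[n]; p=cv2.undistortPoints(np.array([[uv]],float),c["mtx"],c["distortion"])[0,0]
    d=c["R"].T@[p[0],p[1],1]; o=-c["R"].T@c["t"]; return o+d*(z-o[2])/d[2]
def r2w(p,P):
    P=np.asarray(P,float)/1000; s,c=np.sin(p[2]),np.cos(p[2])
    return np.stack([p[0]+c*P[:,0]-s*P[:,1],p[1]+s*P[:,0]+c*P[:,1],P[:,2]],1)
E
python3 - <<'E'
from h import *
cr=lambda u,v:(175+u/6-.42,190+v/6-.42)
px=np.array([cr(*q) for q in[(95,47),(35,290),(695,430),(755,187),(593,352),(627,203)]])
R=[(125,-45,6),(125,45,6),(-125,45,6),(-125,-45,6),(-85,30,46),(-85,-26,44)]
f=least_squares(lambda p:(proj("top",r2w(p,R))-px).ravel(),[.45,.2,1.4],loss="soft_l1")
p=f.x; print("rack",p,np.degrees(p[2])); print((proj("top",r2w(p,R))-px).round(2))
np.save("rack.npy",p)
for z,q in[(84,(195,120)),(84,(185,225)),(24,(247,150)),(24,(228,245))]:
    w=ray("top",cr(*q),z/1000)-[p[0],p[1],0]; c,s=np.cos(p[2]),np.sin(p[2]); print(z,"pad rack xy",(1e3*(c*w[0]+s*w[1])).round(1),(1e3*(-s*w[0]+c*w[1])).round(1))
# caps
for n,q in[("orange",(143,89)),("blue",(86,312))]:
    print(n,ray("top",(385+q[0]/4-.4,185+q[1]/4-.4),.106))
print("shaker",ray("top",(385+382/4-.4,185+205/4-.4),.088))
for n,q in[("orange",(708,65)),("blue",(545,197))]:
    print(n,"scene",ray("scene",(340+(q[0]-440)/4-.4,230+q[1]/4-.4),.106))
# overlay
o=[]
W=[]
for z in(0,6): W.append([(125,-45,z),(125,45,z),(-125,45,z),(-125,-45,z)])
W+= [[(-85,30,8),(-85,-26,8),(-85,-26,44),(-85,30,44)],[(-85,30,36),(125,30,36)],[(-85,-30,36),(125,-30,36)]]
for n,(x0,x1,y0,y1) in {"top":(175,308,190,270),"scene":(165,298,170,270)}.items():
    im=cv2.resize(C[n]["frame"][y0:y1,x0:x1],None,fx=6,fy=6 if n=="scene" else 6)[:600]
    for w in W: cv2.polylines(im,[np.round((proj(n,r2w(p,w))-[x0,y0]+.5)*6).astype(int)],True,(0,255,0),1)
    o.append(cv2.resize(im,None,fx=.55,fy=.55))
cv2.imwrite("pics/ov.png",np.vstack(o))
E
```

```text
rack [0.5258541  0.12507985 1.37387003] 78.71695442401352
[[-1.09 -0.18]
 [-0.52 -0.32]
 [ 2.05  0.22]
 [ 0.94 -0.37]
 [-0.36  1.32]
 [-0.07 -0.25]]
84 pad rack xy 56.5 -19.8
84 pad rack xy 51.8 15.2
24 pad rack xy 54.2 -18.3
24 pad rack xy 53.3 16.0
orange [ 0.56142982 -0.24454096  0.106     ]
blue [ 0.45360768 -0.21697243  0.106     ]
shaker [ 0.50796037 -0.36388204  0.088     ]
orange scene [ 0.56350808 -0.24648183  0.106     ]
blue scene [ 0.45374694 -0.21923871  0.106     ]
```

View pics/ov.png

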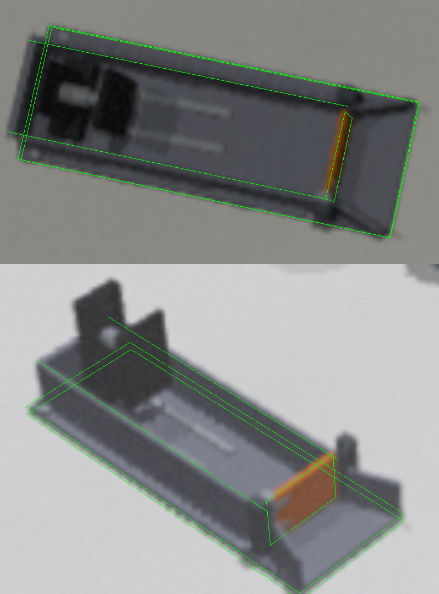

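The overlay fits the rack in both views. The pad face is at rack x≈54, the gate and hinge line up, and the two cameras agree on the jars to within about 3 mm. I'll grasp with the yaw turned clear of both bystanders.

Call:
{"name": "apply_moves", "arguments": {
  "rows": [
    {"xyz":[0,0,0],"turn":0.18},
    {"xyz":[0,0,0],"turn":0.18},
    {"xyz":[0,0,0],"turn":0.18},
    {"xyz":[0,0,0],"turn":0.18},
    {"xyz":[0,0,0],"turn":0.18},
    {"xyz":[0,0,0],"turn":0.18},
    {"xyz":[0,0,0],"turn":0.18},
    {"xyz":[0,0,0],"turn":0.18}
  ],
  "gripper": 1
}}

```text
time: 1.1
tool_pos: [0.2253, 0.474, 0.2263]
tool_rot: [-3.141, 0.001, 1.252]
contact_force: [0.5, -0.5, -0.2]
opening: 0.0917
```

```bash
cat > go.py <<'E'
import sys,numpy as np
from cell import robot
from scipy.spatial.transform import Rotation as Ro
a=[float(v) for v in sys.argv[1:]]
s=robot.observe(); R=Ro.from_euler("xyz",s["tool_rot"]).as_matrix()
print("t",s["time"],"pos",s["tool_pos"].round(4),"rot",s["tool_rot"].round(4),"F",s["contact_force"].round(2),"open",round(s["opening"],4))
p=np.load("rack.npy"); d=s["tool_pos"]-[p[0],p[1],0]; c,n=np.cos(p[2]),np.sin(p[2])
print("rack mm",(1e3*np.array([c*d[0]+n*d[1],-n*d[0]+c*d[1],d[2]])).round(1),"F rack",np.array([c*s["contact_force"][0]+n*s["contact_force"][1],-n*s["contact_force"][0]+c*s["contact_force"][1]]).round(2),"yaw err to lane",round(s["tool_rot"][2]-p[2],4))
if a: print("shift mm",(1e3*R.T@(np.array(a[:3])-s["tool_pos"])).round(1))
if len(a)>3: print("turn",round((s["tool_rot"][2]-a[3]+np.pi)%(2*np.pi)-np.pi,3))
E
python3 go.py .42 .10 .26 1.374
```

```text
t 1.1 pos [0.2253 0.474  0.2263] rot [-3.1413e+00  9.0000e-04  1.2519e+00] F [ 0.48 -0.53 -0.24] open 0.0917
rack mm [283.3 363.  226.3] F rack [-0.43 -0.58] yaw err to lane -0.122
shift mm [-294.1  302.1  -33.5]
turn -0.122
```

Call:
{"name": "apply_moves", "arguments": {
  "rows": [
    {"xyz":[-42,43,-4.8],"turn":0},
    {"xyz":[-42,43,-4.8],"turn":0},
    {"xyz":[-42,43,-4.8],"turn":0},
    {"xyz":[-42,43,-4.8],"turn":0},
    {"xyz":[-42,43,-4.8],"turn":0},
    {"xyz":[-42,43,-4.8],"turn":0},
    {"xyz":[-42,43,-4.8],"turn":0},
    {"xyz":[0,0,0],"turn":-0.122},
    {"xyz":[0,0,0],"turn":0}
  ]
}}

```text
time: 2.22
tool_pos: [0.4212, 0.1011, 0.26]
tool_rot: [-3.141, 0.0, 1.377]
contact_force: [-0.9, -0.7, -0.0]
opening: 0.0918
```

```bash
python3 go.py .5625 -.2455 .15 0.70; python3 - <<'E'
from h import *
from cell import robot
from scipy.spatial.transform import Rotation as Ro
s=robot.observe(); c=robot.read_camera("wrist")
T=np.eye(4);T[:3,:3]=Ro.from_euler("xyz",s["tool_rot"]).as_matrix();T[:3,3]=s["tool_pos"]
M=np.linalg.inv(T@np.array(c["T_tool_cam"])); p=np.load("rack.npy"); im=c["frame"].copy()
np.savez("wrist.npz",frame=c["frame"],mtx=c["mtx"],distortion=c["distortion"],R=M[:3,:3],t=M[:3,3])
C["w"]=np.load("wrist.npz")
for w in [[(125,-45,6),(125,45,6),(-125,45,6),(-125,-45,6)],[(-85,30,8),(-85,-26,8),(-85,-26,44),(-85,30,44)],[(-85,30,36),(125,30,36)],[(-85,-30,36),(125,-30,36)],[(54,-19,24),(54,19,24),(54,19,84),(54,-19,84)]]:
    q=proj("w",r2w(p,w)); print(q.round(0).tolist()); cv2.polylines(im,[np.round(q).astype(int)],True,(0,255,0),1)
cv2.imwrite("pics/w.png",im)
E
```

```text
t 2.225 pos [0.4212 0.1011 0.26  ] rot [-3.1407  0.      1.3771] F [-0.88 -0.67 -0.05] open 0.0918
rack mm [-44.   97.9 260. ] F rack [-0.83  0.73] yaw err to lane 0.0032
shift mm [-312.9  205.5  109.8]
turn 0.677
[[476.0, 22.0], [380.0, 18.0], [372.0, 277.0], [457.0, 277.0]]
[[388.0, 241.0], [443.0, 241.0], [453.0, 251.0], [394.0, 251.0]]
[[393.0, 248.0], [402.0, 10.0]]
[[455.0, 248.0], [471.0, 13.0]]
[[450.0, 97.0], [409.0, 97.0], [425.0, 91.0], [473.0, 92.0]]
```

View pics/w.png

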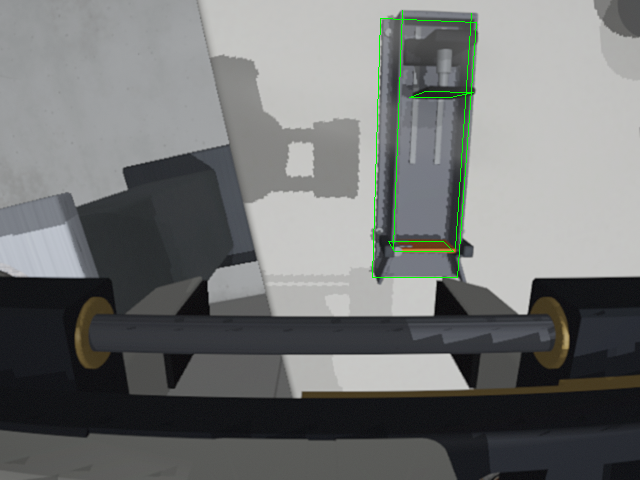

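The wrist view shows the rack within a few pixels of the model: hinge pin seen at (397,251) against (394,251) predicted. I'll zoom in to refine the lateral position.

```bash
python3 - <<'E'
import cv2,numpy as np
t=np.load("wrist.npz")["frame"]
a=cv2.resize(t[222:292,360:480],None,fx=6,fy=6,interpolation=cv2.INTER_CUBIC)
b=cv2.resize(t[5:35,360:480],None,fx=6,fy=6,interpolation=cv2.INTER_CUBIC)
o=cv2.convertScaleAbs(np.vstack([b,a]),alpha=1.3)
for i in range(0,120,10): cv2.putText(o,str(360+i),(i*6,10),0,.4,(0,0,255)); cv2.line(o,(i*6,0),(i*6,599),(0,0,255) ,1) if i%20==0 else 0
cv2.imwrite("pics/w2.png",o)
E
```

```text
(no output)
```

View pics/w2.png

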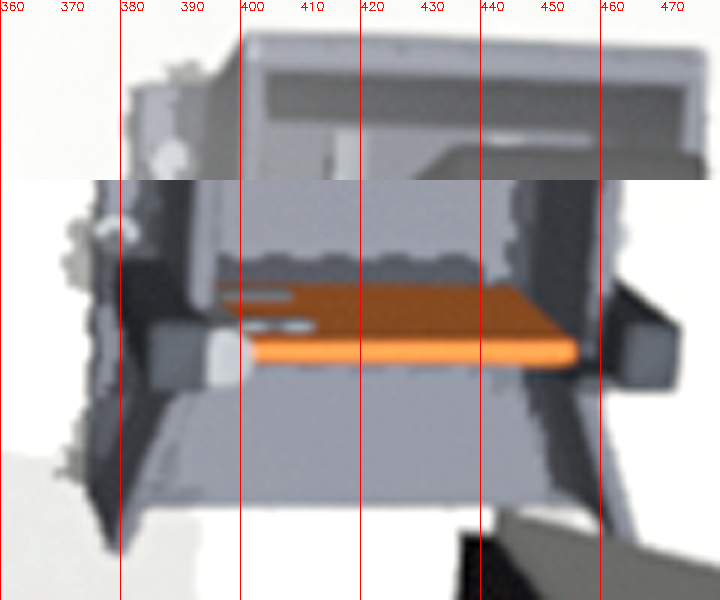

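```bash
python3 - <<'E'
from h import *
C["w"]=np.load("wrist.npz"); p=np.load("rack.npy"); c,s=np.cos(p[2]),np.sin(p[2])
def rk(n,uv,z):
    w=ray(n,uv,z/1000); w=w-[p[0],p[1],0]; return (1e3*np.array([c*w[0]+s*w[1],-s*w[0]+c*w[1]])).round(1)
f=lambda u,v:(360+u/6-.42,222+(v-180)/6-.42); g=lambda u,v:(360+u/6-.42,5+v/6-.42)
for n,q,z in[("post+ out",f(150,358),48),("post- out",f(678,358),48),("gate free",f(577,350),44),("pin",f(230,358),46),("mouthR base",f(600,505),6),("mouth L",f(135,505),6),
 ("wall+ inner at gate",f(215,280),36),("wall- inner",f(592,280),36),("backTL",g(132,88),6),("back wall L",g(245,35),36),("back wall R",g(708,48),36)]: print(n,rk("w",q,z))
t=lambda u,v:(175+u/6-.42,190+v/6-.42)
print("top posts",rk("top",t(637,165),48),rk("top",t(590,390),48))
E
```

```text
post+ out [-84.5  39.6]
post- out [-84.3 -42.9]
gate free [-84.2 -28.1]
pin [-85.   26.9]
mouthR base [-123.6  -47.4]
mouth L [-123.5   34.5]
wall+ inner at gate [-75.2  28. ]
wall- inner [-75.  -32.2]
backTL [124.3  43.2]
back wall L [124.7  31.2]
back wall R [125.3 -35.8]
top posts [-86.4 -38.7] [-87.2  40.2]
```

Wrist rays put the lane centre at rack y≈-1.7 and the top camera puts it at about +0.4. Both are within calibration error, so I'll aim at y=-1. Next I move above the jar.

Call:
{"name": "apply_moves", "arguments": {
  "rows": [
    {"xyz":[-45,29,0],"turn":0},
    {"xyz":[-45,29,10],"turn":0},
    {"xyz":[-45,29,20],"turn":0},
    {"xyz":[-45,29,20],"turn":0},
    {"xyz":[-45,29,20],"turn":0},
    {"xyz":[-45,29,20],"turn":0},
    {"xyz":[-43,31.5,20],"turn":0},
    {"xyz":[0,0,0],"turn":0.18},
    {"xyz":[0,0,0],"turn":0.18},
    {"xyz":[0,0,0],"turn":0.18}
  ]
}}

```text
time: 3.52
tool_pos: [0.5639, -0.2432, 0.1498]
tool_rot: [-3.141, 0.0, 0.833]
contact_force: [-0.1, 0.9, -0.2]
opening: 0.092
```

Call:
{"name": "apply_moves", "arguments": {
  "rows": [
    {"xyz":[0,0,0],"turn":0.137},
    {"xyz":[0,0,0],"turn":0},
    {"xyz":[0,0,0],"turn":0}
  ]
}}

```text
time: 3.9
tool_pos: [0.5638, -0.2437, 0.1502]
tool_rot: [-3.141, 0.0, 0.706]
contact_force: [-0.2, 0.2, -0.3]
opening: 0.0917
```

```bash
python3 go.py .5625 -.2455 .05 0.70; python3 - <<'E'
from h import *
from cell import robot
from scipy.spatial.transform import Rotation as Ro
s=robot.observe(); c=robot.read_camera("wrist")
T=np.eye(4);T[:3,:3]=Ro.from_euler("xyz",s["tool_rot"]).as_matrix();T[:3,3]=s["tool_pos"]
M=np.linalg.inv(T@np.array(c["T_tool_cam"])); im=c["frame"].copy()
np.savez("wrist.npz",frame=c["frame"],mtx=c["mtx"],distortion=c["distortion"],R=M[:3,:3],t=M[:3,3])
C["w"]=np.load("wrist.npz"); a=np.linspace(0,6.28,40)
for (x,y),z in [((.5625,-.2455),.106),((.5625,-.2455),0),((.4537,-.218),.106)]:
    q=proj("w",np.stack([x+.0225*np.cos(a),y+.0225*np.sin(a),0*a+z],1)); cv2.polylines(im,[np.round(q).astype(int)],True,(255,0,255),1)
cv2.imwrite("pics/w3.png",im)
E
```

```text
t 3.9 pos [ 0.5638 -0.2437  0.1502] rot [-3.1413  0.      0.7058] F [-0.16  0.16 -0.33] open 0.0917
rack mm [-354.3 -109.4  150.2] F rack [0.13 0.19] yaw err to lane -0.6681
shift mm [ -2.1   0.5 100.2]
turn 0.006
```

View pics/w3.png

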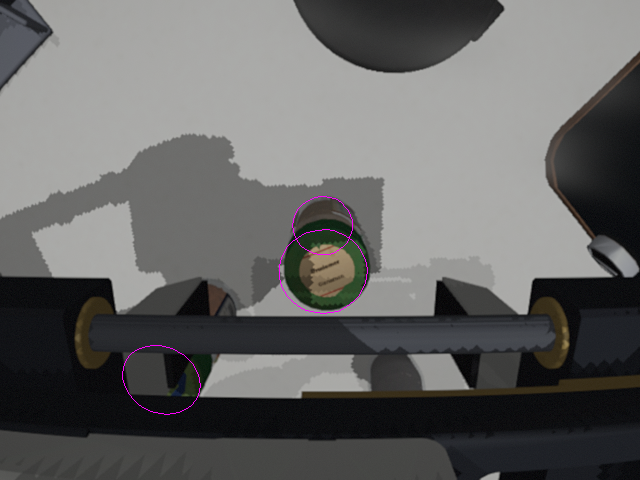

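The wrist view shows the orange jar's cap at (327,265) against (324,271) predicted, so it is centred between the fingers to about 1–2 mm. The blue jar is clear of them. Descending now, then gripping.

Call:
{"name": "apply_moves", "arguments": {
  "rows": [
    {"xyz":[0,0,20],"turn":0},
    {"xyz":[0,0,20],"turn":0},
    {"xyz":[0,0,20],"turn":0},
    {"xyz":[0,0,20],"turn":0},
    {"xyz":[0,0,15],"turn":0},
    {"xyz":[0,0,5],"turn":0},
    {"xyz":[0,0,0],"turn":0},
    {"xyz":[0,0,0],"turn":0}
  ]
}}

```text
time: 4.95
tool_pos: [0.5641, -0.2448, 0.0511]
tool_rot: [3.14, -0.001, 0.703]
contact_force: [-0.2, -0.2, -0.1]
opening: 0.0919
```

Call:
{"name": "apply_moves", "arguments": {
  "rows": [
    {"xyz":[0,0,0],"turn":0},
    {"xyz":[0,0,0],"turn":0},
    {"xyz":[0,0,0],"turn":0},
    {"xyz":[0,0,0],"turn":0},
    {"xyz":[0,0,0],"turn":0},
    {"xyz":[0,0,0],"turn":0},
    {"xyz":[0,0,0],"turn":0},
    {"xyz":[0,0,0],"turn":0}
  ],
  "gripper": 0.3,
  "newtons": 25
}}

```text
time: 5.95
tool_pos: [0.5637, -0.2446, 0.0503]
tool_rot: [3.141, -0.0, 0.703]
contact_force: [0.8, -1.4, 0.4]
opening: 0.0459
```

```bash
python3 go.py
```

```text
t 5.95 pos [ 0.5637 -0.2446  0.0503] rot [ 3.1414e+00 -1.0000e-04  7.0280e-01] F [ 0.81 -1.44  0.37] open 0.0459
rack mm [-355.1 -109.4   50.3] F rack [-1.26 -1.07] yaw err to lane -0.6711
```

Call:
{"name": "apply_moves", "arguments": {
  "rows": [
    {"xyz":[0,0,-10],"turn":0},
    {"xyz":[0,0,-15],"turn":0},
    {"xyz":[0,0,-15],"turn":0},
    {"xyz":[0,0,0],"turn":-0.168},
    {"xyz":[0,0,0],"turn":-0.168},
    {"xyz":[0,0,0],"turn":-0.168},
    {"xyz":[0,0,0],"turn":-0.167},
    {"xyz":[0,0,0],"turn":0},
    {"xyz":[0,0,0],"turn":0}
  ]
}}

```text
time: 7.08
tool_pos: [0.5638, -0.2446, 0.0909]
tool_rot: [3.141, 0.0, 1.371]
contact_force: [-0.5, 0.1, -0.6]
opening: 0.0457
```

```bash
python3 go.py $(python3 -c "
from h import *
print(*r2w(np.load('rack.npy'),[(-175,-1,75)])[0])") 1.374
```

```text
t 7.075 pos [ 0.5638 -0.2446  0.0909] rot [3.1409e+00 1.0000e-04 1.3706e+00] F [-0.47  0.07 -0.6 ] open 0.0457
rack mm [-355.1 -109.5   90.9] F rack [-0.02  0.48] yaw err to lane -0.0033
shift mm [ 179.8 -109.1   15.8]
turn -0.003
```

Call:
{"name": "apply_moves", "arguments": {
  "rows": [
    {"xyz":[22.5,-13.6,0],"turn":-0.003},
    {"xyz":[22.5,-13.6,0],"turn":0},
    {"xyz":[22.5,-13.6,0],"turn":0},
    {"xyz":[22.5,-13.6,0],"turn":0},
    {"xyz":[22.5,-13.6,0],"turn":0},
    {"xyz":[22.5,-13.6,0],"turn":0},
    {"xyz":[22.5,-13.6,7],"turn":0},
    {"xyz":[22.5,-13.6,9],"turn":0},
    {"xyz":[0,0,0],"turn":0},
    {"xyz":[0,0,0],"turn":0}
  ]
}}

```text
time: 8.32
tool_pos: [0.4924, -0.0474, 0.0748]
tool_rot: [3.14, 0.0, 1.376]
contact_force: [0.1, 0.1, -1.6]
opening: 0.0455
```

```bash
python3 go.py $(python3 -c "
from h import *
print(*r2w(np.load('rack.npy'),[(-175,-1,59.5)])[0])") 1.374
python3 - <<'E'
from h import *
from cell import robot
o=[]
for n,(x0,x1,y0,y1) in {"top":(230,360,190,280),"scene":(200,330,170,290)}.items():
    f=robot.read_camera(n)["frame"]; o.append(cv2.resize(f[y0:y1,x0:x1],(400,int(400*(y1-y0)/130)),interpolation=cv2.INTER_CUBIC))
h=max(i.shape[0] for i in o); o=[cv2.copyMakeBorder(i,0,h-i.shape[0],0,0,0) for i in o]
cv2.imwrite("pics/pre.png",cv2.convertScaleAbs(np.hstack(o),alpha=1.3))
E
```

```text
t 8.325 pos [ 0.4924 -0.0474  0.0748] rot [3.1401e+00 2.0000e-04 1.3759e+00] F [ 0.1   0.12 -1.55] open 0.0455
rack mm [-175.7   -1.    74.8] F rack [ 0.14 -0.07] yaw err to lane 0.002
shift mm [ 0.7  0.  15.3]
turn 0.002
```

View pics/pre.png

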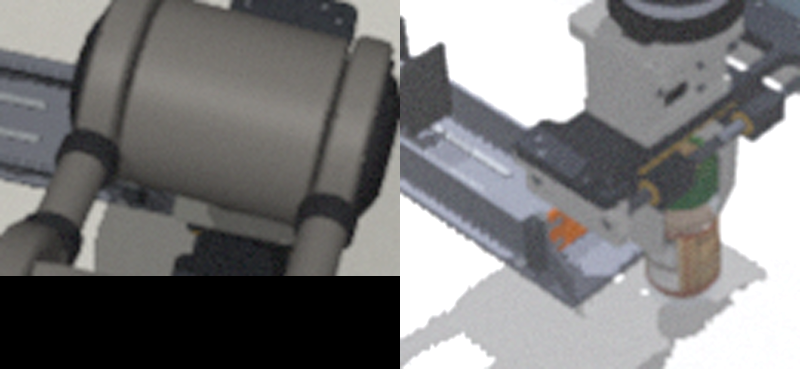

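The jar is held upright in front of the mouth. Lowering it, then going in slowly.

Call:
{"name": "apply_moves", "arguments": {
  "rows": [
    {"xyz":[0,0,8],"turn":0},
    {"xyz":[0,0,8.3],"turn":0.002},
    {"xyz":[10,0,0],"turn":0},
    {"xyz":[10,0,0],"turn":0},
    {"xyz":[10,0,0],"turn":0},
    {"xyz":[10,0,0],"turn":0},
    {"xyz":[10,0,0],"turn":0},
    {"xyz":[8,0,0],"turn":0},
    {"xyz":[0,0,0],"turn":0}
  ]
}}

```text
time: 9.55
tool_pos: [0.503, 0.0105, 0.058]
tool_rot: [3.141, -0.0, 1.376]
contact_force: [-0.2, -0.5, -1.2]
opening: 0.0457
```

```bash
python3 go.py
```

```text
t 9.55 pos [0.503  0.0105 0.058 ] rot [ 3.1414e+00 -1.0000e-04  1.3758e+00] F [-0.24 -0.54 -1.2 ] open 0.0457
rack mm [-116.8   -0.    58. ] F rack [-0.58  0.13] yaw err to lane 0.0019
```

Call:
{"name": "apply_moves", "arguments": {
  "rows": [
    {"xyz":[5,0.5,0],"turn":0},
    {"xyz":[5,0.5,0],"turn":0},
    {"xyz":[5,0,0],"turn":0},
    {"xyz":[5,0,0],"turn":0},
    {"xyz":[5,0,0],"turn":0},
    {"xyz":[5,0,0],"turn":0},
    {"xyz":[5,0,0],"turn":0},
    {"xyz":[5,0,0],"turn":0}
  ]
}}

```text
time: 10.55
tool_pos: [0.5125, 0.049, 0.0583]
tool_rot: [3.14, 0.0, 1.375]
contact_force: [1.8, -4.0, 0.0]
opening: 0.0455
```

```bash
python3 go.py
```

```text
t 10.55 pos [0.5125 0.049  0.0583] rot [3.1397e+00 1.0000e-04 1.3750e+00] F [ 1.84 -4.01  0.05] open 0.0455
rack mm [-77.2  -1.8  58.3] F rack [-3.57 -2.58] yaw err to lane 0.0011
```

Call:
{"name": "apply_moves", "arguments": {
  "rows": [
    {"xyz":[6,-0.3,0],"turn":0},
    {"xyz":[6,0,0],"turn":0},
    {"xyz":[6,0,0],"turn":0},
    {"xyz":[6,0,0],"turn":0},
    {"xyz":[6,0,0],"turn":0},
    {"xyz":[6,0,0],"turn":0},
    {"xyz":[6,0,0],"turn":0}
  ]
}}

```text
time: 11.42
tool_pos: [0.5195, 0.0907, 0.058]
tool_rot: [-3.141, -0.0, 1.375]
contact_force: [1.8, -1.6, -1.1]
opening: 0.0456
```

```bash
python3 go.py
```

```text
t 11.425 pos [0.5195 0.0907 0.058 ] rot [-3.1414e+00 -1.0000e-04  1.3748e+00] F [ 1.79 -1.62 -1.14] open 0.0456
rack mm [-34.9  -0.5  58. ] F rack [-1.24 -2.07] yaw err to lane 0.001
```

Call:
{"name": "apply_moves", "arguments": {
  "rows": [
    {"xyz":[6,0.3,0],"turn":0},
    {"xyz":[6,0,0],"turn":0},
    {"xyz":[6,0,0],"turn":0},
    {"xyz":[4,0,0],"turn":0},
    {"xyz":[4,0,0],"turn":0},
    {"xyz":[3,0,0],"turn":0},
    {"xyz":[3,0,0],"turn":0},
    {"xyz":[2,0,0],"turn":0},
    {"xyz":[0,0,0],"turn":0}
  ]
}}

```text
time: 12.55
tool_pos: [0.5264, 0.1236, 0.058]
tool_rot: [-3.141, -0.0, 1.375]
contact_force: [0.3, -0.6, -1.2]
opening: 0.0458
```

```bash
python3 go.py
```

```text
t 12.55 pos [0.5264 0.1236 0.058 ] rot [-3.1415 -0.      1.3749] F [ 0.31 -0.61 -1.21] open 0.0458
rack mm [-1.3 -0.8 58. ] F rack [-0.54 -0.43] yaw err to lane 0.0011
```

Call:
{"name": "apply_moves", "arguments": {
  "rows": [
    {"xyz":[3,0,0],"turn":0},
    {"xyz":[3,0,0],"turn":0},
    {"xyz":[3,0,0],"turn":0},
    {"xyz":[3,0,0],"turn":0},
    {"xyz":[3,0,0],"turn":0},
    {"xyz":[2,0,0],"turn":0},
    {"xyz":[2,0,0],"turn":0},
    {"xyz":[1,0,0],"turn":0},
    {"xyz":[0,0,0],"turn":0}
  ]
}}

```text
time: 13.68
tool_pos: [0.5304, 0.1432, 0.058]
tool_rot: [3.142, -0.0, 1.375]
contact_force: [1.1, -0.2, -1.1]
opening: 0.0455
```

```bash
python3 go.py
```

```text
t 13.675 pos [0.5304 0.1432 0.058 ] rot [ 3.1415e+00 -1.0000e-04  1.3749e+00] F [ 1.07 -0.24 -1.08] open 0.0455
rack mm [18.7 -0.9 58. ] F rack [-0.02 -1.09] yaw err to lane 0.001
```

Call:
{"name": "apply_moves", "arguments": {
  "rows": [
    {"xyz":[1,0,0.6],"turn":0},
    {"xyz":[1,0,0.6],"turn":0},
    {"xyz":[1,0,0],"turn":0},
    {"xyz":[1,0,0],"turn":0},
    {"xyz":[1,0,0],"turn":0},
    {"xyz":[1,0,0],"turn":0},
    {"xyz":[1,0,0],"turn":0},
    {"xyz":[1,0,0],"turn":0},
    {"xyz":[0,0,0],"turn":0}
  ]
}}

```text
time: 14.8
tool_pos: [0.532, 0.1511, 0.0568]
tool_rot: [3.142, -0.0, 1.375]
contact_force: [0.3, -0.2, -1.4]
opening: 0.0455
```

```bash
python3 go.py
```

```text
t 14.8 pos [0.532  0.1511 0.0568] rot [ 3.1415e+00 -1.0000e-04  1.3749e+00] F [ 0.33 -0.18 -1.44] open 0.0455
rack mm [26.7 -0.9 56.8] F rack [-0.11 -0.36] yaw err to lane 0.001
```

Call:
{"name": "apply_moves", "arguments": {
  "rows": [
    {"xyz":[1,0,0],"turn":0},
    {"xyz":[1,0,0],"turn":0},
    {"xyz":[1,0,0],"turn":0},
    {"xyz":[1,0,0],"turn":0},
    {"xyz":[0,0,0],"turn":0}
  ]
}}

```text
time: 15.42
tool_pos: [0.5327, 0.1549, 0.0568]
tool_rot: [3.142, 0.0, 1.375]
contact_force: [-0.4, -1.4, -1.1]
opening: 0.0455
```

```bash
python3 go.py
```

```text
t 15.425 pos [0.5327 0.1549 0.0568] rot [3.1415e+00 1.0000e-04 1.3750e+00] F [-0.45 -1.41 -1.08] open 0.0455
rack mm [30.6 -0.9 56.8] F rack [-1.47  0.16] yaw err to lane 0.0011
```

Call:
{"name": "apply_moves", "arguments": {
  "rows": [
    {"xyz":[1,0,0],"turn":0},
    {"xyz":[1,0,0],"turn":0},
    {"xyz":[0,0,0],"turn":0}
  ]
}}

```text
time: 15.8
tool_pos: [0.5331, 0.1567, 0.0568]
tool_rot: [-3.142, 0.0, 1.375]
contact_force: [-0.7, -2.8, -0.6]
opening: 0.0451
```

```bash
python3 go.py
```

```text
t 15.8 pos [0.5331 0.1567 0.0568] rot [-3.1415e+00  3.0000e-04  1.3749e+00] F [-0.72 -2.78 -0.6 ] open 0.0451
rack mm [32.4 -0.9 56.8] F rack [-2.86  0.16] yaw err to lane 0.001
```

Call:
{"name": "apply_moves", "arguments": {
  "rows": [
    {"xyz":[1,0,0],"turn":0},
    {"xyz":[1,0,0],"turn":0},
    {"xyz":[0.6,0,0],"turn":0},
    {"xyz":[0,0,0],"turn":0}
  ]
}}

```text
time: 16.3
tool_pos: [0.5335, 0.1591, 0.0568]
tool_rot: [-3.141, 0.001, 1.375]
contact_force: [-1.2, -5.7, -0.5]
opening: 0.0454
```

Call:
{"name": "apply_moves", "arguments": {
  "rows": [
    {"xyz":[0,0,0],"turn":0}
  ]
}}

```text
time: 16.42
tool_pos: [0.5335, 0.1591, 0.0568]
tool_rot: [-3.141, 0.001, 1.375]
contact_force: [-2.1, -5.0, 0.6]
opening: 0.0455
```

```bash
python3 go.py
```

```text
t 16.425 pos [0.5335 0.1591 0.0568] rot [-3.1414e+00  6.0000e-04  1.3749e+00] F [-2.07 -4.99  0.56] open 0.0455
rack mm [34.9 -0.9 56.8] F rack [-5.29  1.05] yaw err to lane 0.001
```

Call:
{"name": "apply_moves", "arguments": {
  "rows": [
    {"xyz":[0.3,0,0],"turn":0},
    {"xyz":[0,0,0],"turn":0},
    {"xyz":[0,0,0],"turn":0},
    {"xyz":[0,0,0],"turn":0}
  ]
}}

```text
time: 16.92
tool_pos: [0.5336, 0.1593, 0.0568]
tool_rot: [-3.141, 0.001, 1.375]
contact_force: [-1.0, -5.8, -0.2]
opening: 0.0457
```

Call:
{"name": "apply_moves", "arguments": {
  "rows": [
    {"xyz":[0,0,0],"turn":0},
    {"xyz":[0,0,0],"turn":0},
    {"xyz":[0,0,0],"turn":0},
    {"xyz":[0,0,0],"turn":0}
  ]
}}

```text
time: 17.42
tool_pos: [0.5336, 0.1594, 0.0568]
tool_rot: [-3.141, 0.001, 1.375]
contact_force: [-0.5, -5.4, -0.1]
opening: 0.0453
```

Call:
{"name": "apply_moves", "arguments": {
  "rows": [
    {"xyz":[0,0,0],"turn":0},
    {"xyz":[0,0,0],"turn":0},
    {"xyz":[0,0,0],"turn":0},
    {"xyz":[0,0,0],"turn":0}
  ]
}}

```text
time: 17.92
tool_pos: [0.5336, 0.1593, 0.0568]
tool_rot: [-3.141, 0.001, 1.375]
contact_force: [-0.3, -5.1, -0.1]
opening: 0.0456
```

```bash
python3 go.py
```

```text
t 17.925 pos [0.5336 0.1593 0.0568] rot [-3.1414e+00  6.0000e-04  1.3748e+00] F [-0.34 -5.1  -0.14] open 0.0456
rack mm [35.1 -0.9 56.8] F rack [-5.06 -0.67] yaw err to lane 0.001
```

Call:
{"name": "apply_moves", "arguments": {
  "rows": [
    {"xyz":[0.5,0,0],"turn":0},
    {"xyz":[0,0,0],"turn":0},
    {"xyz":[0,0,0],"turn":0},
    {"xyz":[0,0,0],"turn":0}
  ]
}}

```text
time: 18.42
tool_pos: [0.5336, 0.1597, 0.0568]
tool_rot: [-3.141, 0.001, 1.375]
contact_force: [-0.7, -5.8, 0.4]
opening: 0.0457
```

Call:
{"name": "apply_moves", "arguments": {
  "rows": [
    {"xyz":[0,0,0],"turn":0},
    {"xyz":[0,0,0],"turn":0},
    {"xyz":[0,0,0],"turn":0},
    {"xyz":[0,0,0],"turn":0}
  ]
}}

```text
time: 18.92
tool_pos: [0.5336, 0.1597, 0.0568]
tool_rot: [-3.141, 0.001, 1.375]
contact_force: [-1.0, -6.0, -0.0]
opening: 0.0459
```

Call:
{"name": "apply_moves", "arguments": {
  "rows": [
    {"xyz":[0,0,0],"turn":0},
    {"xyz":[0,0,0],"turn":0},
    {"xyz":[0,0,0],"turn":0}
  ]
}}

```text
time: 19.3
tool_pos: [0.5337, 0.1597, 0.0568]
tool_rot: [-3.141, 0.001, 1.375]
contact_force: [-0.3, -6.7, -0.2]
opening: 0.0456
```

```bash
python3 go.py
```

```text
t 19.3 pos [0.5337 0.1597 0.0568] rot [-3.1414e+00  8.0000e-04  1.3749e+00] F [-0.3  -6.68 -0.19] open 0.0456
rack mm [35.5 -0.9 56.8] F rack [-6.61 -1.01] yaw err to lane 0.001
```

Call:
{"name": "apply_moves", "arguments": {
  "rows": [
    {"xyz":[-0.8,0,0],"turn":0},
    {"xyz":[-0.8,0,0],"turn":0},
    {"xyz":[-0.8,0,0],"turn":0},
    {"xyz":[-0.8,0,0],"turn":0},
    {"xyz":[-0.8,0,0],"turn":0},
    {"xyz":[-0.4,0,0],"turn":0},
    {"xyz":[0,0,0.3],"turn":0},
    {"xyz":[0,0,0.2],"turn":0},
    {"xyz":[0,0,0],"turn":0}
  ]
}}

```text
time: 20.42
tool_pos: [0.533, 0.156, 0.0564]
tool_rot: [3.141, -0.0, 1.375]
contact_force: [-0.8, -2.0, 1.0]
opening: 0.0458
```

```bash
python3 go.py
```

```text
t 20.425 pos [0.533  0.156  0.0564] rot [ 3.1413e+00 -2.0000e-04  1.3749e+00] F [-0.76 -2.03  1.02] open 0.0458
rack mm [31.8 -1.  56.4] F rack [-2.14  0.34] yaw err to lane 0.001
```

Call:
{"name": "apply_moves", "arguments": {
  "rows": [
    {"xyz":[-0.5,0,0],"turn":0},
    {"xyz":[-0.4,0,0.1],"turn":0},
    {"xyz":[0,0,0],"turn":0},
    {"xyz":[0,0,0],"turn":0}
  ]
}}

```text
time: 20.92
tool_pos: [0.5328, 0.1551, 0.0563]
tool_rot: [3.141, -0.0, 1.375]
contact_force: [-0.8, -0.4, 1.0]
opening: 0.0457
```

```bash
python3 go.py
```

```text
t 20.925 pos [0.5328 0.1551 0.0563] rot [ 3.1414e+00 -3.0000e-04  1.3748e+00] F [-0.78 -0.43  1.04] open 0.0457
rack mm [30.8 -0.9 56.3] F rack [-0.57  0.69] yaw err to lane 0.0009
```

Call:
{"name": "apply_moves", "arguments": {
  "rows": [
    {"xyz":[0,0,0],"turn":0},
    {"xyz":[0,0,0],"turn":0}
  ],
  "newtons": 5
}}

```text
time: 21.18
tool_pos: [0.5328, 0.155, 0.0562]
tool_rot: [3.141, -0.0, 1.375]
contact_force: [-0.0, -0.6, -0.7]
opening: 0.0459
```

Call:
{"name": "apply_moves", "arguments": {
  "rows": [
    {"xyz":[0,0,0],"turn":0},
    {"xyz":[0,0,0],"turn":0},
    {"xyz":[0,0,0],"turn":0},
    {"xyz":[0,0,0],"turn":0},
    {"xyz":[0,0,0],"turn":0},
    {"xyz":[0,0,0],"turn":0}
  ],
  "gripper": 0.75
}}

```text
time: 21.92
tool_pos: [0.5327, 0.1551, 0.0562]
tool_rot: [3.142, -0.0, 1.375]
contact_force: [-0.3, 1.1, 0.1]
opening: 0.0692
```

Call:
{"name": "apply_moves", "arguments": {
  "rows": [
    {"xyz":[0,0,-5],"turn":0},
    {"xyz":[0,0,-10],"turn":0},
    {"xyz":[0,0,-15],"turn":0},
    {"xyz":[0,0,-20],"turn":0},
    {"xyz":[0,0,-25],"turn":0},
    {"xyz":[0,0,-25],"turn":0},
    {"xyz":[0,0,-25],"turn":0},
    {"xyz":[-40,0,-20],"turn":0},
    {"xyz":[-40,0,0],"turn":0},
    {"xyz":[0,0,0],"turn":0}
  ]
}}

```text
time: 23.18
tool_pos: [0.517, 0.0747, 0.2027]
tool_rot: [3.14, -0.0, 1.372]
contact_force: [-0.4, -0.2, -0.6]
opening: 0.0685
```

```bash
python3 go.py
python3 - <<'E'
from h import *
from cell import robot
o=[]
for n,(x0,x1,y0,y1) in {"wrist":(0,640,0,480),"scene":(150,310,150,270)}.items():
    f=robot.read_camera(n)["frame"]; o.append(cv2.resize(f[y0:y1,x0:x1],(400,300),interpolation=cv2.INTER_AREA if n=="wrist" else 2))
cv2.imwrite("pics/end.png",cv2.convertScaleAbs(np.hstack(o),alpha=1.2))
E
```

```text
t 23.175 pos [0.517  0.0747 0.2027] rot [ 3.1399 -0.      1.3717] F [-0.4  -0.16 -0.59] open 0.0685
rack mm [-51.2  -1.2 202.7] F rack [-0.23  0.36] yaw err to lane -0.0021
```

View pics/end.png

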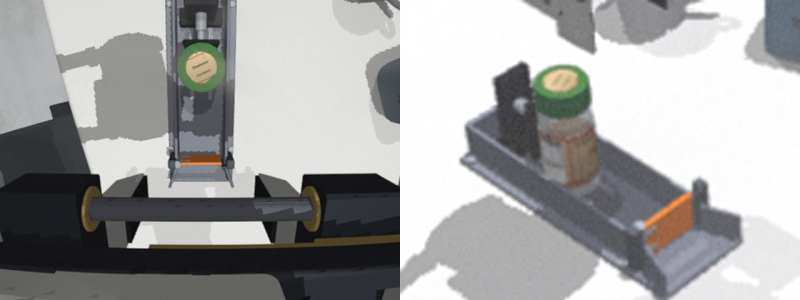

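The jar stands upright in mid-lane at the backstop (cap at (201,67) in the left picture), and the gate is shut across the mouth. I'll check that the bystanders haven't moved, then hand in.

```bash
python3 - <<'E'
from h import *
from cell import robot
f=robot.read_camera("scene")["frame"]; a=C["scene"]["frame"]
for n,(x0,x1,y0,y1) in {"blue":(345,385,265,325),"shaker":(435,470,288,338)}.items():
    print(n,cv2.phaseCorrelate(*[cv2.cvtColor(i[y0:y1,x0:x1],6).astype(float) for i in(a,f)]))
print(robot.hand_in())
E
```

```text
blue ((-0.10852890125613968, -0.02476221434898207), 0.9040142797525976)
shaker ((-0.6019198494806588, 0.11054527607751297), 1.053087813220569)
the job is handed in; nothing more can be done
None
```

The orange-brown jar is loaded in the rack, standing upright against the backstop with the gate shut behind it. I handed the job in at about 23 s.

**Entry:** I gripped the jar, lowered it to about 2 mm above the lane floor, and carried it in through the mouth so that it pushed the gate open. The largest push I read at the gate was about 4 N.

**Push:** I first held about 5.5 N for roughly a second, which was a little low. I then pressed slightly further and held about 6 N for another second, with readings of 5.8 to 6.7 N. After that I eased back to under 1 N so the pad would not kick the jar, set it on the floor and let go.

**Last checks:**
- **Jar and gate:** the last wrist and scene pictures show the jar mid-lane at the backstop and the gate shut.
- **Contact after release:** I could not measure this. The last force reading before letting go was about 0.6 N, which is close to the sensor noise.
- **Blue jar:** it had not moved (0.1 px).
- **Shaker:** it read a 0.6 px shift, under about 1 mm. The arm never came near it, so I put this down to lighting or shadow.
- **Lane centre:** the wrist and top cameras disagreed by about 2 mm on where the middle of the lane is, so I aimed between them. I felt no wall contact.

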